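# Wedge the cabinet's glass door just off its brass track

### The job

The leading roller of the parts cabinet's glass door needs changing, so the weight has to come off it. Slide the door gently shut until you feel it meet the stop; then take the wooden wedge and push it, thin end first and flat along the bench, under the end of the door that overhangs the brass track, until the leading roller just lifts off the track, about 3 mm clear. Finish holding the wedge there in the gripper with only the wedge holding the door up, and leave the other things on the bench where they are.

Things in the scene. Friction and masses are not known exactly. Their poses are not given: they have to be found in the camera images.
- cabinet: low teak cabinet fixed to the bench, 450 long x 178 deep x 140 mm high. Origin under its middle, on the bench top; x points from the front into the cabinet, y along the front to the end where the door shuts, z up. No bottom board: the bench top is its floor, free 50 mm high and 140 mm deep behind the door. The door's front face is at x = -85 mm; top board and end posts reach x = -92 mm
- track_end (a point): end of the brass track, on its top, 6 mm above the bench, under the door's mid-thickness. From here to the end post (82 mm further along y) only bench lies below the door; the shut door overhangs by 80 mm. Axes as the cabinet's
- door (a joint): how far the glass door is open along its track, m: 0 = shut, leading edge at its stop on the end post; grows as it slides open, towards the cabinet's -y. It drags with 2 to 3 N and stays where left. Aluminium frame and glass, 260 mm long, about 0.5 kg
- sash (a joint): lift of the door's leading end, rad: about -0.009 with the door down, its weight squashing the soft tyres of the rollers on the track; 0 when the weight is just off the leading roller; 0.013 when this is 3 mm above its rest. The door turns about its rear roller, 135 mm behind the leading roller and 190 mm behind point door_end; it falls back by its weight (2 to 3 N at door_end). Top stop at 0.053
- pull (a point): brass door pull: upright round bar 10 mm thick, 70 mm tall, standing on two stems 50 mm in front of the middle of the door. This point is on the bar's axis, 13 mm below its top end, 115 mm above the bench (25 mm below the cabinet's top, 34 mm in front of the top board). Axes as the cabinet's
- roller (a point): lowest point of the door's leading roller (white, 14 mm, in the bottom rail, 95 mm behind the leading edge); 6 mm above the bench while it stands on the track. Axes as the cabinet's
- door_end (a point): lower front edge of the door's bottom rail, 40 mm behind the leading edge: middle of the part that overhangs the track when shut, where the wedge goes under. The rail's underside is 10 mm above the bench while the door is down; the rail is 18 mm deep. Axes as the cabinet's
- wedge_grip (a point): light wooden wedge, 180 x 30 mm, lying on its flat underside, 85 g. This point is the centre of its thick end: the last 45 mm, 30 mm high with upright parallel sides; 15 mm above the bench. Its x axis points along the wedge to the thin end. The top slopes down over the other 135 mm (1 in 5) to 3 mm at the thin edge
- wedge_nose (a point): middle of the wedge's thin edge, on its underside, 157.5 mm from wedge_grip along the wedge. Pushed in square, flat on the bench, the wedge meets the door when the thin edge is 35 mm behind point door_end; the leading roller is 3 mm clear of the track when it is about 56 mm behind it
- clutch_plate: worn clutch plate: dark steel ring with brown friction pads, 124 mm across, 4 mm thick, lying flat; origin at the centre of its underside. Leave it alone
- spark_plug: spark plug lying on its side: steel hexagon and thread, white ceramic, 77 mm long, 21 mm thick; origin under its hexagon. Leave it alone
- feeler_gauge: steel feeler gauge set, leaves fanned out, 105 mm long, 12 mm high; origin under the middle of its case. Leave it alone
- hex_holder: blue anodised hex key holder, 75 x 38 mm, its keys standing up to 72 mm high; origin at the centre of its underside. Leave it alone
- screwdriver: green-handled screwdriver, 190 mm long, lying down. Leave it alone
- grease_tin: round grease tin with a yellow lid, 58 mm across, 29 mm high; origin at the centre of its underside. Leave it alone

How it is judged:
By the outcome, as a careful person would: the job done as asked, in the order asked, and still so for the second after the job is handed in, while the arm keeps its last pose, push and grip.
It also fails if it takes over 67 s, if anything falls off the work surface, if the arm or the gripper's body presses on something with over 40 N, if the wrist force passes 120 N, or if a joint passes its speed limit or range.

### The arm

A 6-joint arm with a two-finger parallel gripper is mounted at the origin on the work surface. World frame = base frame: x ahead of the robot, y to its left, z up, the work surface at z = 0. Lengths are in m, angles in degrees, forces in N, time in s.
With the tool pointing down it reaches from about 0.325 to 0.85 m from the base axis. Payload 15.5 kg.
Tool frame: the origin (TCP) lies at the very end of the fingers, on their centre line; the grasp point (between the pads) lies arm.grip_depth behind it (arm.grip_depth is the distance from the TCP to the grasp point, in m); z points along the fingers, y is the direction in which the jaws open and shut (so a half turn about z gives the same grasp; the last joint's range is limited). The gripper opens to 91 mm and grips with 3 to 60 N. Pads are 32 mm wide; open, the fingers measure 118 mm over their backs; the gripper's body (76 mm by 178 mm) begins 60 mm behind the grasp point.
Start: joints at [67.924, 28.281, 77.091, -0, 74.628, -5.472], TCP at [0.179, 0.599, 0.214] pointing down, gripper open.
Joint ranges: [-166.48, 166.48], [-47.26, 123.95], [12.59, 153.08], [-70.14, 250.14], [6.76, 159.57], [-176.63, 176.63]. Speed limits (degrees/s): [108.29, 108.29, 147.25, 172.46, 172.46, 172.46].

### API

Orientations are given as a 3x3 rotation matrix whose columns are the frame's x, y, z axes.
In Python, from rig import arm gives the robot as it stands. Calls block until the motion is done:
- arm.move_to(position, orientation): joint-space move of the TCP to a pose.
- arm.move_l(position, orientation=None, feed=0.15): straight line of the TCP; orientation=None keeps the orientation; feed is the mean speed in m/s.
- arm.move_joints(angles): joint-space move.
- arm.grip(opening): finger opening in m; the grip force is fixed at half the most; returns when the fingers have stopped.
- arm.sleep(seconds).
- arm.solve_ik(position, orientation): joint angles nearest the present ones, or None.
- arm.snapshot(name): name is "side" or "top" or "wrist"; returns the picture (420x560x3 uint8, red, green, blue); there is no depth.
- arm.get_calibration(name): a dict with "intrinsics" (3x3 intrinsics, pixels), "k1" (the pictures are not rectified: a ray, as slopes to the right and down, at radius r is drawn at 1 + k1 r^2 times it, then the intrinsics apply), "cam_to_world" (4x4, takes a point from camera to world coordinates). Camera axes: x right, y down, z forward; pixel columns grow to the right and rows downward; lengths in m; the calibration is good to about 2 mm. A picture is of the moment at which its call begins: read the wrist's pose just before it. get_calibration takes no time and is no camera call; for the wrist camera it gives the pose at the moment of the call.
A pose or a line that the arm cannot do raises arm.Unreachable and nothing moves.
- arm.sign_off(): hands the job in, once; it reports no verdict.
Readings, each from a call of its own:
- arm.current_t(): time.
- arm.current_joint_positions(): joint angles.
- arm.current_dq(): joint speeds.
- arm.current_tau(): joint torques, N m.
- arm.current_ee_pos(): TCP position.
- arm.current_tool_rot(): TCP orientation.
- arm.current_force(): force on the tool from outside, world axes, zero at the start.
- arm.current_torque(): the same for the moment, N m.
- arm.current_width(): finger opening in m.
Only numpy, scipy, OpenCV 4.12 (cv2) and the standard library are available. Lean on these libraries where they do the work, as an engineer would, in place of code of your own. Each camera call takes 0.05 s, during which the arm holds its last target.

## Working session

There is one attempt and no reset: what is moved stays moved. The work goes in short steps, each a Python script; the robot and the scene stay as the last script left them, time stands still between calls to the robot, and variables do not carry over. Pictures are saved under pics/ and viewed, and the job is handed in when it is done.

```bash
mkdir -p pics; ls
python3 - <<'E'
from rig import arm
import cv2,numpy as np
for n in ["side","top","wrist"]:
    c=arm.get_calibration(n); im=arm.snapshot(n)
    cv2.imwrite(f"pics/{n}0.png",cv2.cvtColor(im,cv2.COLOR_RGB2BGR))
    print(n,np.round(c["intrinsics"],1).tolist(),c["k1"],np.round(c["cam_to_world"],3).tolist())
print(arm.grip_depth,arm.current_t(),arm.current_tool_rot(),arm.current_width(),arm.current_force())
E
```

```text
pics
side [[385.4, 0.0, 269.4], [0.0, 385.4, 215.2], [0.0, 0.0, 1.0]] 0.024652805705685826 [[-0.91, -0.358, 0.21, 0.368], [-0.415, 0.782, -0.464, 0.562], [0.002, -0.51, -0.86, 0.984], [0.0, 0.0, 0.0, 1.0]]
top [[441.0, 0.0, 282.6], [0.0, 441.0, 214.5], [0.0, 0.0, 1.0]] -0.09751008435286831 [[0.028, -0.977, 0.212, 0.3], [-1.0, -0.027, 0.007, 0.089], [-0.001, -0.212, -0.977, 1.354], [0.0, 0.0, 0.0, 1.0]]
wrist [[289.1, 0.0, 282.5], [0.0, 289.1, 210.5], [0.0, 0.0, 1.0]] -0.04361864899201499 [[0.286, 0.927, 0.242, 0.11], [0.958, -0.276, -0.073, 0.619], [-0.001, 0.253, -0.967, 0.385], [0.0, 0.0, 0.0, 1.0]]
0.0188 0.15 [[-9.58296271e-01  2.85776362e-01 -3.57950041e-04]
 [ 2.85776570e-01  9.58295888e-01 -8.61421125e-04]
 [ 9.68482573e-05 -9.27790387e-04 -9.99999565e-01]] 0.09103264893851168 [0.40459547 0.12685257 0.24845998]
```

View pics/top0.png

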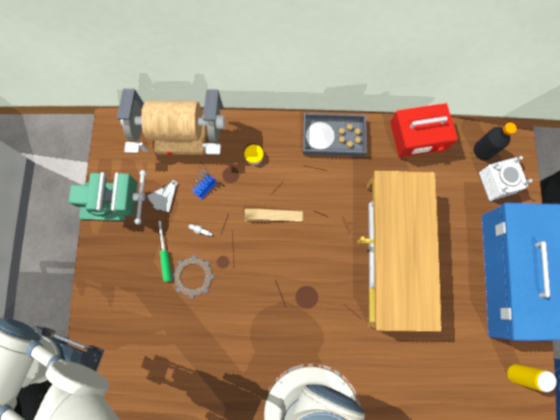

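View pics/side0.png

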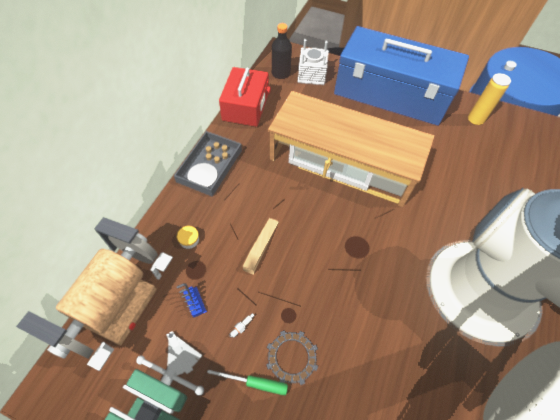

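View pics/wrist0.png

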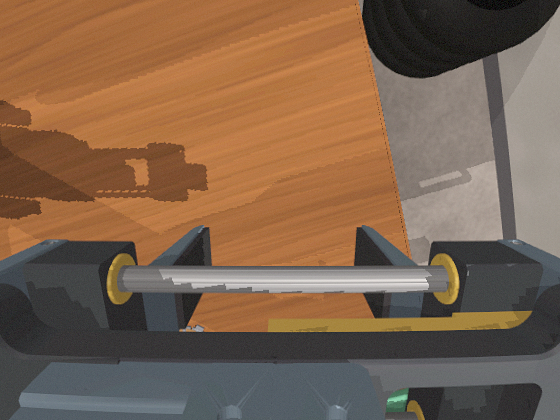

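Run:
```python
import cv2
t=cv2.imread("pics/top0.png"); s=cv2.imread("pics/side0.png")
cv2.imwrite("pics/t1.png",cv2.resize(t[160:340,230:450],None,fx=3.3,fy=3.3,interpolation=cv2.INTER_CUBIC))
cv2.imwrite("pics/s1.png",cv2.resize(s[80:280,225:445],None,fx=3,fy=3,interpolation=cv2.INTER_CUBIC))
```

```text
(no output)
```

View pics/t1.png

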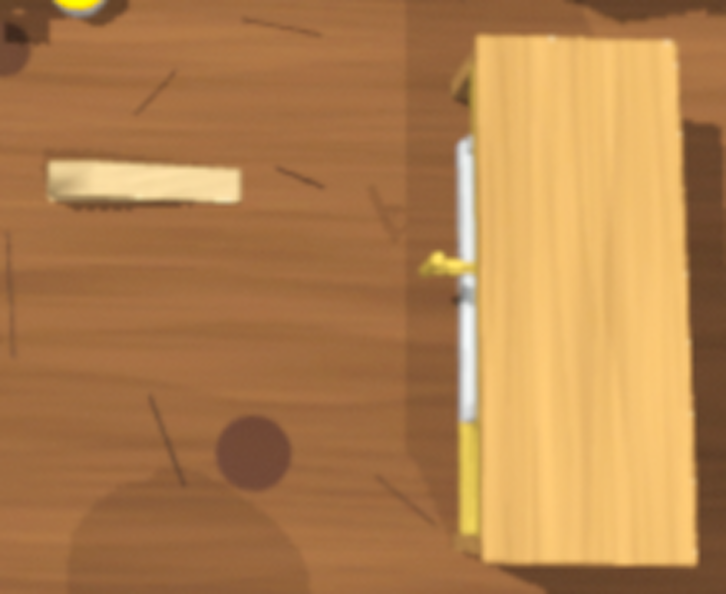

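View pics/s1.png

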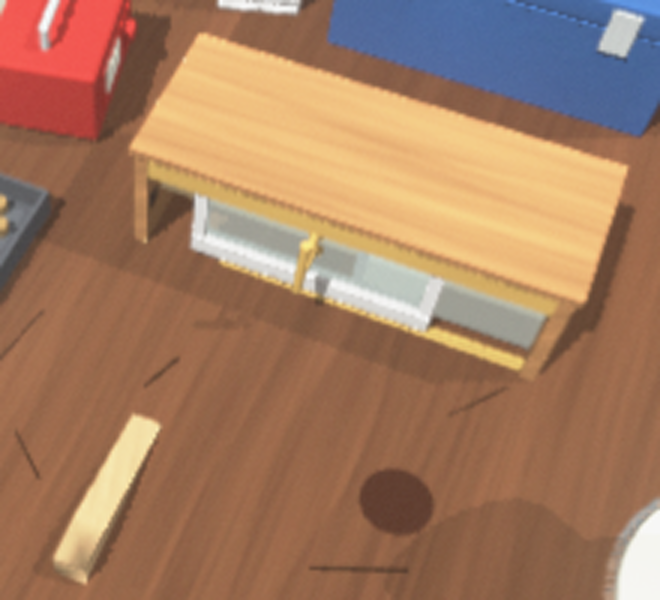

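```bash
cat > h.py <<'E'
import numpy as np,cv2
def ray(c,uv):
    K=np.array(c["intrinsics"]);k=c["k1"];T=np.array(c["cam_to_world"])
    d=np.array([(uv[0]-K[0,2])/K[0,0],(uv[1]-K[1,2])/K[1,1]]);s=d.copy()
    for _ in range(20): s=d/(1+k*(s@s))
    v=T[:3,:3]@np.array([s[0],s[1],1]); return T[:3,3],v/np.linalg.norm(v)
def onz(c,uv,z):
    o,v=ray(c,uv); return o+v*(z-o[2])/v[2]
def tri(c1,u1,c2,u2):
    o1,v1=ray(c1,u1);o2,v2=ray(c2,u2)
    s=np.linalg.lstsq(np.stack([v1,-v2],1),o2-o1,rcond=None)[0]
    p,q=o1+s[0]*v1,o2+s[1]*v2
    return (p+q)/2,np.linalg.norm(p-q)
def proj(c,p):
    T=np.array(c["cam_to_world"]);K=np.array(c["intrinsics"])
    q=T[:3,:3].T@(np.array(p)-T[:3,3]); s=q[:2]/q[2]; s=s*(1+c["k1"]*(s@s))
    return K[:2,:2]@s+K[:2,2]
E
python3 - <<'E'
from h import *
from rig import arm
t=arm.get_calibration("top"); s=arm.get_calibration("side")
np.set_printoptions(precision=4,suppress=True)
T=lambda a:np.array(a)/3.3+[230,160]-.35
S=lambda a:np.array(a)/3+[225,80]-.33
tc=[onz(t,T(p),.14) for p in [(477,36),(674,40),(696,566),(483,566)]]
sc=[onz(s,S(p),.14) for p in [(131,150),(203,34),(628,165),(583,302)]]
print(np.array(tc),np.array(sc))
for c in (tc,sc):
    c=np.array(c); d=c[0]-c[3]; e=c[1]-c[2]; print("len",np.linalg.norm(d),np.linalg.norm(e),"ang",np.degrees(np.arctan2(d[1],d[0])),np.degrees(np.arctan2(e[1],e[0])))
    # 0 front far(+y) , 1 back far, 2 back near, 3 front near
# pull top end
print("pull top",tri(t,T((432,262)),s,S((313,240))))
print("door lead",[onz(t,T((466,138)),.115)])
print("wedge top", [onz(t,T(p),z)for p,z in [((48,159),.03),((48,203),.03),((241,169),.003),((241,203),.003)]])
print("wedge side", [onz(s,S(p),z)for p,z in [((137,415),.003),((161,425),.003),((88,580),.0),((55,563),.03),((88,572),.03)]])
E
```

```text
[[ 0.7008 -0.1635  0.14  ]
 [ 0.7029 -0.3393  0.14  ]
 [ 0.2514 -0.3398  0.14  ]
 [ 0.2491 -0.1625  0.14  ]] [[ 0.6971 -0.1561  0.14  ]
 [ 0.696  -0.3344  0.14  ]
 [ 0.2534 -0.3366  0.14  ]
 [ 0.2541 -0.1584  0.14  ]]
len 0.45169113032527725 0.4515959989755879 ang -0.128540784048323 0.05603442894962595
len 0.44306550265169314 0.44262564212036454 ang 0.2901745333484843 0.2734968666549846
pull top (array([ 0.4975, -0.1207,  0.1453]), np.float64(0.0018599675822580015))
door lead [array([ 0.6146, -0.1572,  0.115 ])]
wedge top [array([0.6051, 0.2175, 0.03  ]), array([0.5632, 0.2156, 0.03  ]), array([0.6066, 0.036 , 0.003 ]), array([0.5736, 0.0354, 0.003 ])]
wedge side [array([0.6006, 0.0408, 0.003 ]), array([0.5746, 0.0414, 0.003 ]), array([0.57  , 0.2155, 0.    ]), array([0.5975, 0.2238, 0.03  ]), array([0.5671, 0.2193, 0.03  ])]
```

Run:
```python
from h import *
from rig import arm
np.set_printoptions(precision=4,suppress=True)
RA=np.array([[0,-1,0],[-1,0,0],[0,0,-1.]]); RB=np.array([[0,1,0],[1,0,0],[0,0,-1.]])
for p in [(.49,0,.25),(.497,-.12,.096),(.587,.195,.004),(.638,-.066,.004),(.587,.195,.25)]:
    for R in (RA,RB): print(p,arm.solve_ik(p,R))
arm.move_to((.52,-.03,.26),RA)
c=arm.get_calibration("wrist");im=arm.snapshot("wrist")
np.save("w1.npy",np.array(c["cam_to_world"]))
cv2.imwrite("pics/w1.png",im[:,:,::-1])
print(arm.current_t(),c["cam_to_world"])
for p in [(.497,-.123,.128),(.497,-.123,.06),(.638,-.167,.01),(.598,-.175,.006)]: print(proj(c,p))
```

```text
(0.49, 0, 0.25) [ -6.9863  15.1997  92.6169  -0.      72.1834 173.0137]
(0.49, 0, 0.25) [-6.9863 15.1997 92.6169 -0.     72.1834 -6.9863]
(0.497, -0.12, 0.096) [-20.2684  28.3079 100.6492  -0.      51.0429 159.7316]
(0.497, -0.12, 0.096) [-20.2684  28.3079 100.6492  -0.      51.0429 -20.2684]
(0.587, 0.195, 0.004) [  12.847    42.3812   88.514    -0.       49.1047 -167.153 ]
(0.587, 0.195, 0.004) [12.847  42.3812 88.514  -0.     49.1047 12.847 ]
(0.638, -0.066, 0.004) [-11.2378  43.6245  84.9722  -0.      51.4033 168.7622]
(0.638, -0.066, 0.004) [-11.2378  43.6245  84.9722  -0.      51.4033 -11.2378]
(0.587, 0.195, 0.25) [  12.847    25.9895   75.2215   -0.       78.789  -167.153 ]
(0.587, 0.195, 0.25) [12.847  25.9895 75.2215 -0.     78.789  12.847 ]
2.8917 [[-1.     -0.0009 -0.0006  0.5203]
 [-0.001   0.9672  0.2541 -0.101 ]
 [ 0.0004  0.2541 -0.9672  0.4311]
 [ 0.      0.      0.      1.    ]]
[305.6511 112.2334]
[301.326  116.4159]
[196.2991  85.4901]
[225.745   79.5415]
```

View pics/w1.png

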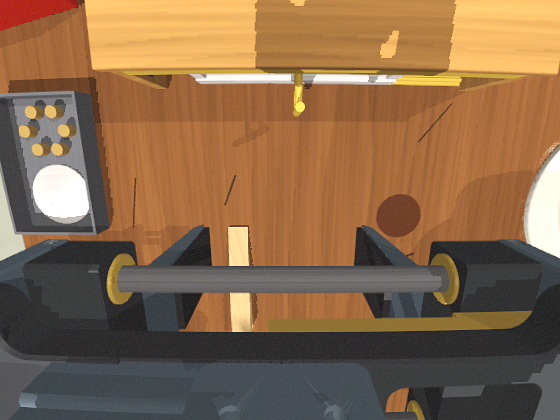

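Run:
```python
import cv2
t=cv2.imread("pics/w1.png")
cv2.imwrite("pics/w1a.png",cv2.resize(t[50:140,150:350],None,fx=4,fy=4,interpolation=cv2.INTER_CUBIC))
cv2.imwrite("pics/w1b.png",cv2.resize(t[0:110,80:560],None,fx=1.6,fy=1.6,interpolation=cv2.INTER_CUBIC))
```

```text
(no output)
```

View pics/w1a.png

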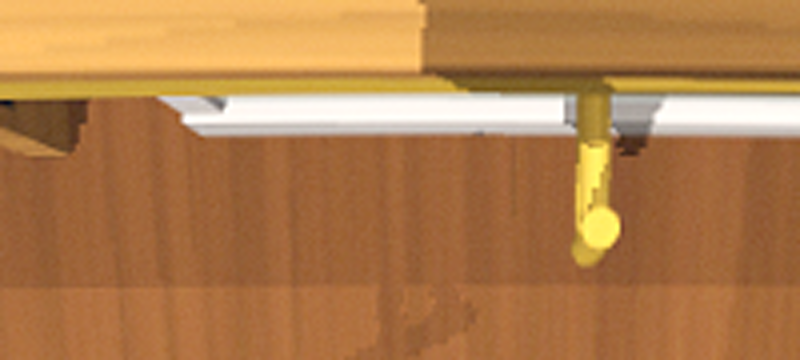

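Run:
```python
from h import *
from rig import arm
np.set_printoptions(precision=4,suppress=True)
c=arm.get_calibration("wrist")
f=lambda a:np.array(a)/4+[150,50]-.375
print("pull",onz(c,f((599,229)),.128))
print("door lead low front",onz(c,f((203,136)),.010), "mid", onz(c,f((500,136)),.010))
print("post",onz(c,f((70,155)),0),onz(c,f((45,155)),0))
print("topboard front",onz(c,f((200,73)),.14),onz(c,f((600,74)),.14),onz(c,f((200,83)),.14))
t=arm.get_calibration("top"); s=arm.get_calibration("side")
T=lambda a:np.array(a)/3.3+[230,160]-.35
S=lambda a:np.array(a)/3+[225,80]-.33
print("top pull",onz(t,T((428,264)),.128),"side pull",onz(s,S((311,240)),.128))
print("side track end",onz(s,S((221,263)),.006),"door lead low",onz(s,S((192,250)),.010),"post low",onz(s,S((150,240)),0))
print("top door lead",onz(t,T((459,140)),.13))
```

```text
pull [ 0.5033 -0.1281  0.128 ]
door lead low front [ 0.6322 -0.1693  0.01  ] mid [ 0.5309 -0.1688  0.01  ]
post [ 0.6824 -0.1652  0.    ] [ 0.6913 -0.1653  0.    ]
topboard front [ 0.5976 -0.1621  0.14  ] [ 0.5043 -0.1615  0.14  ] [ 0.5977 -0.1599  0.14  ]
top pull [ 0.4995 -0.1204  0.128 ] side pull [ 0.501  -0.1339  0.128 ]
side track end [ 0.5961 -0.1644  0.006 ] door lead low [ 0.6298 -0.1647  0.01  ] post low [ 0.6791 -0.1658  0.    ]
top door lead [ 0.6089 -0.1481  0.13  ]
```

Run:
```python
from h import *
from rig import arm
np.set_printoptions(precision=3,suppress=True)
RA=np.array([[0,-1,0],[-1,0,0],[0,0,-1.]])
arm.grip(.036)
arm.move_to((.503,-.122,.16),RA)
arm.move_l((.503,-.122,.096),RA,feed=.1)
f0=arm.current_force(); print("base",f0,arm.current_width(),arm.current_t())
x=.503
arm.move_l((.515,-.122,.096),RA,feed=.05); print(arm.current_force()-f0)
x=.515
for i in range(16):
    x+=.003
    arm.move_l((x,-.122,.096),RA,feed=.03); f=arm.current_force()-f0
    print(round(x,4),f,arm.current_t())
    if abs(f[0])>6: break
im=arm.snapshot("wrist");cv2.imwrite("pics/w2.png",im[:,:,::-1])
```

```text
base [ 0.579 -0.669  0.98 ] 0.03617372787219781 5.2417
[-0.783  0.473 -0.629]
0.518 [-0.471 -0.101 -0.735] 5.8833
0.521 [-0.545  0.354 -1.63 ] 6.1333
0.524 [-1.447  0.641 -0.822] 6.3833
0.527 [-0.68   1.594 -0.713] 6.6333
0.53 [-1.017  1.257 -0.824] 6.8833
0.533 [-1.169  1.405 -0.633] 7.1333
0.536 [-1.214  1.339 -1.252] 7.3833
0.539 [-0.689  1.108  0.185] 7.6333
0.542 [-1.945  1.632  0.057] 7.8833
0.545 [-1.78   0.841 -0.971] 8.1333
0.548 [-1.373  1.289 -0.629] 8.3833
0.551 [-1.287  0.893 -0.566] 8.6333
0.554 [-1.404  1.367 -0.772] 8.8833
0.557 [-1.112  1.751 -0.721] 9.1333
0.56 [-0.89   1.063 -0.179] 9.3833
0.563 [-1.401  1.586 -0.466] 9.6333
```

View pics/w2.png

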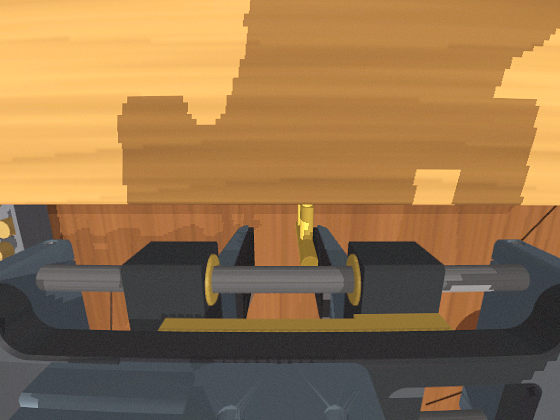

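Run:
```python
from h import *
from rig import arm
np.set_printoptions(precision=3,suppress=True)
RA=np.array([[0,-1,0],[-1,0,0],[0,0,-1.]])
f0=np.array([.579,-.669,.98])
x=.563
for i in range(12):
    x+=.001
    arm.move_l((x,-.122,.096),RA,feed=.02)
    F=[]
    for _ in range(4): F.append(arm.current_force()-f0); arm.sleep(.01)
    f=np.mean(F,0)
    print(round(x,4),f,arm.current_ee_pos()[0],arm.current_t())
    if abs(f[0])>8: break
```

```text
0.564 [-2.137  1.099 -1.416] 0.5639902604530457 9.9667
0.565 [-3.798 -0.299 -2.636] 0.5647292345168091 10.25
0.566 [-6.563 -1.352 -4.041] 0.5651861308693626 10.5333
0.567 [-8.92  -2.168 -5.89 ] 0.5655492308052299 10.8167
```

Run:
```python
from h import *
from rig import arm
RA=np.array([[0,-1,0],[-1,0,0],[0,0,-1.]]);RB=np.array([[0,1,0],[1,0,0],[0,0,-1.]])
arm.move_l((.555,-.122,.096),RA,feed=.04)
arm.move_l((.555,-.117,.20),RA,feed=.15)
for n in ("top","side"): cv2.imwrite(f"pics/{n}3.png",arm.snapshot(n)[:,:,::-1])
arm.move_to((.584,.12,.24),RA)
c=arm.get_calibration("wrist");np.save("w3.npy",np.array(c["cam_to_world"]));im=arm.snapshot("wrist");cv2.imwrite("pics/w3.png",im[:,:,::-1])
arm.move_to((.584,.12,.24),RB)
c=arm.get_calibration("wrist");np.save("w4.npy",np.array(c["cam_to_world"]));im=arm.snapshot("wrist");cv2.imwrite("pics/w4.png",im[:,:,::-1])
print(arm.current_t())
s=cv2.imread("pics/side3.png");cv2.imwrite("pics/s3.png",cv2.resize(s[80:240,225:445],None,fx=3.6,fy=3.6,interpolation=cv2.INTER_CUBIC))
```

```text
20.0917
```

View pics/s3.png

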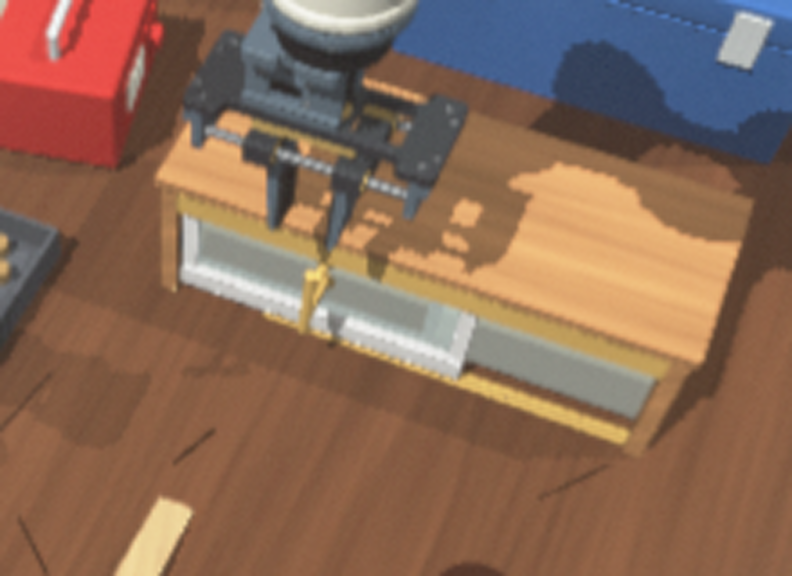

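View pics/w3.png

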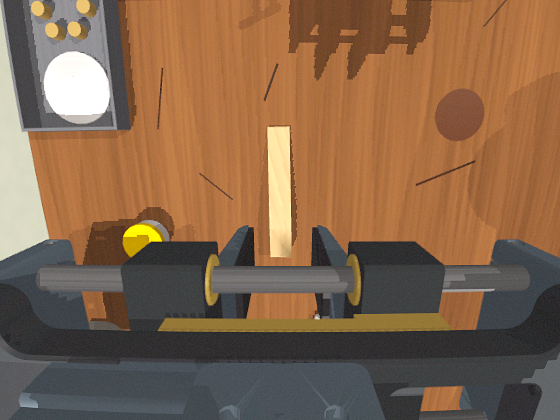

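View pics/w4.png

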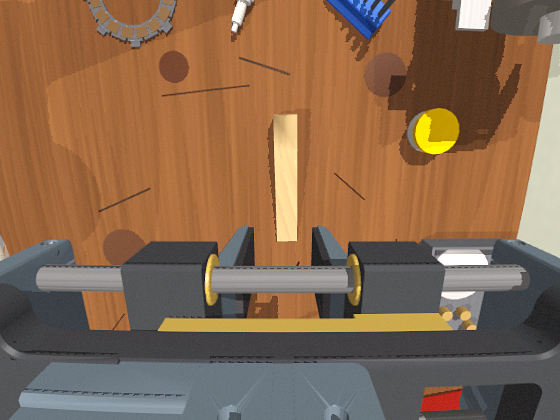

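Run:
```python
from h import *
from rig import arm
np.set_printoptions(precision=4,suppress=True)
C=arm.get_calibration("wrist")
for n in ("w3","w4"):
    c=dict(C);c["cam_to_world"]=np.load(n+".npy")
    im=cv2.imread(f"pics/{n}.png");h=cv2.cvtColor(im,cv2.COLOR_BGR2HSV)
    m=cv2.inRange(h,(12,40,150),(30,140,255)); m[:,:255]=0;m[:,310:]=0;m[:105]=0;m[262 if n=="w3" else 245:]=0
    ys,xs=np.nonzero(m); print(n,len(ys),ys.min(),ys.max())
    for r in range(ys.min(),ys.max()+1,12):
        q=xs[ys==r]; print(r,q.min(),q.max(),end="; ")
    print()
    def e(r,z):
        q=xs[ys==r]; return onz(c,(q.min()-.5,r),z),onz(c,(q.max()+.5,r),z)
    a=ys.min()+2;b=ys.max()-2
    if n=="w3": print("thin",e(a,.0034),onz(c,(280,ys.min()-.5),.003)[1],"thick",e(b,.03),onz(c,(280,ys.max()+.5),.03)[1])
    else: print("thick",e(a,.03),onz(c,(280,ys.min()-.5),.03)[1],"thin",e(b,.0034),onz(c,(280,ys.max()+.5),.003)[1])
t=arm.get_calibration("top");im=cv2.imread("pics/top0.png")
```

```text
w3 2921 126 257
126 274 289; 138 268 289; 150 268 289; 162 268 289; 174 268 290; 186 269 290; 198 269 290; 210 269 290; 222 269 290; 234 270 291; 246 270 291; 
thin (array([0.6057, 0.0395, 0.0034]), array([0.5744, 0.0395, 0.0034])) 0.03624030235266863 thick (array([0.6025, 0.214 , 0.03  ]), array([0.5712, 0.2141, 0.03  ])) 0.21790106449508706
w4 2853 114 241
114 273 296; 126 273 296; 138 274 296; 150 274 297; 162 274 296; 174 275 296; 186 275 296; 198 275 297; 210 276 296; 222 276 296; 234 276 296; 
thick (array([0.5714, 0.2147, 0.03  ]), array([0.6029, 0.2147, 0.03  ])) 0.2177112551235024 thin (array([0.575 , 0.0405, 0.0034]), array([0.605 , 0.0405, 0.0034])) 0.03635178402126912
```

Run:
```python
from h import *
from rig import arm
np.set_printoptions(precision=3,suppress=True)
a=.0172
RW=np.array([[-a,1,0],[1,a,0],[0,0,-1.]])/1.0; RW[:, :2]/=np.hypot(1,a)
arm.grip(.07)
arm.move_to((.587,.195,.06),RW)
arm.move_l((.587,.195,.004),RW,feed=.08)
f0=arm.current_force(); print(f0,arm.current_t())
arm.grip(.02)
print(arm.current_width(),arm.current_force(),arm.current_ee_pos(),arm.current_t())
cv2.imwrite("pics/w5.png",arm.snapshot("wrist")[:,:,::-1])
```

```text
[-0.077 -0.034  0.374] 22.425
0.029698001155927637 [-0.115  0.799  2.06 ] [0.587 0.195 0.004] 23.1167
```

View pics/w5.png

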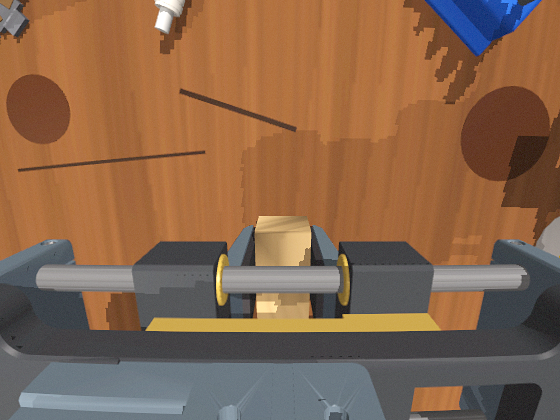

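Run:
```python
from h import *
from rig import arm
np.set_printoptions(precision=4,suppress=True)
RB=np.array([[0,1,0],[1,0,0],[0,0,-1.]])
arm.move_l((.641,.02,.004),RB,feed=.08)
print(arm.current_force(),arm.current_ee_pos(),arm.current_width(),arm.current_t())
for n in ("top","side"):
    c=arm.get_calibration(n);im=arm.snapshot(n)[:,:,::-1];cv2.imwrite(f"pics/{n}6.png",im)
    u,v=proj(c,(.641,-.15,.003)).round().astype(int);print(n,u,v)
    x0,y0=max(u-70,0),max(v-55,0)
    print(x0,y0);cv2.imwrite(f"pics/{n}6c.png",cv2.resize(im[y0:y0+110,x0:x0+150],None,fx=5,fy=5,interpolation=cv2.INTER_CUBIC))
```

```text
[-0.3652  1.5607  5.6704] [0.6411 0.0189 0.004 ] 0.02977139583510383 25.6083
top 362 202
292 147
side 284 167
214 112
```

View pics/top6c.png

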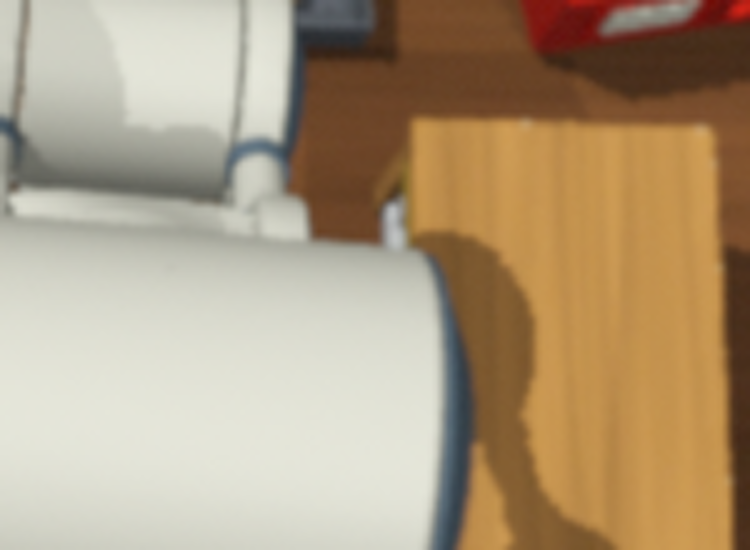

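View pics/side6c.png

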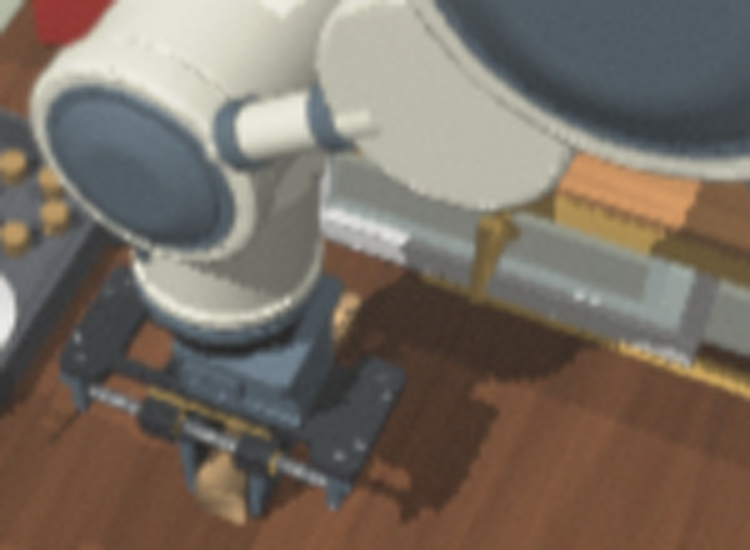

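Run:
```python
from h import *
from rig import arm
np.set_printoptions(precision=2,suppress=True)
RB=np.array([[0,1,0],[1,0,0],[0,0,-1.]])
arm.move_l((.641,-.015,.004),RB,feed=.06)
y=-.015
while y>-.0525:
    y-=.0025
    arm.move_l((.641,y,.004),RB,feed=.03)
    F=[]
    for _ in range(3): F.append(arm.current_force()); arm.sleep(.01)
    print(round(y,4),arm.current_ee_pos()[1:].round(4),np.mean(F,0),arm.current_torque(),round(arm.current_t(),2))
    if abs(np.mean(F,0)[1])>12: print("STOP");break
cv2.imwrite("pics/w7.png",arm.snapshot("wrist")[:,:,::-1])
```

```text
-0.0175 [-0.02  0.  ] [-0.3  -2.58  5.49] [-0.57  0.07 -0.05] 26.72
-0.02 [-0.02  0.  ] [-0.29 -0.34  5.02] [-0.16  0.08  0.05] 26.99
-0.0225 [-0.02  0.  ] [0.08 0.68 5.56] [-0.05  0.06  0.03] 27.27
-0.025 [-0.03  0.  ] [0.28 0.43 5.65] [-0.    0.07  0.06] 27.54
-0.0275 [-0.03  0.  ] [0.05 0.93 5.82] [-0.02  0.07  0.02] 27.82
-0.03 [-0.03  0.  ] [-0.29  0.52  5.07] [0.   0.09 0.03] 28.09
-0.0325 [-0.03  0.  ] [0.27 0.38 5.9 ] [-0.02  0.05  0.02] 28.37
-0.035 [-0.04  0.  ] [-0.18  0.4   5.63] [0.   0.06 0.04] 28.64
-0.0375 [-0.04  0.  ] [-0.01  0.82  5.53] [0.02 0.07 0.07] 28.92
-0.04 [-0.04  0.  ] [-0.24  0.93  5.73] [0.08 0.07 0.04] 29.19
-0.0425 [-0.04  0.  ] [-0.1   2.03  6.17] [0.13 0.04 0.04] 29.47
-0.045 [-0.04  0.  ] [0.05 2.37 5.86] [0.16 0.1  0.01] 29.74
-0.0475 [-0.05  0.  ] [-0.57  2.73  5.95] [ 0.26  0.05 -0.  ] 30.02
-0.05 [-0.05  0.  ] [-0.21  2.7   5.89] [ 0.33  0.05 -0.03] 30.29
-0.0525 [-0.05  0.  ] [-0.37  3.7   5.9 ] [0.42 0.1  0.08] 30.57
```

View pics/w7.png

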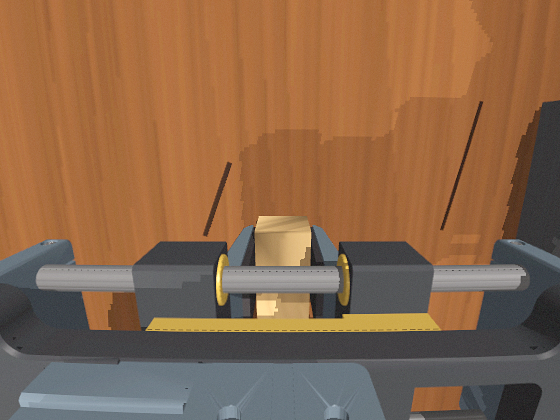

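Run:
```python
from h import *
from rig import arm
np.set_printoptions(precision=3,suppress=True)
RB=np.array([[0,1,0],[1,0,0],[0,0,-1.]])
y=-.0525
while y>-.0605:
    y-=.0015
    arm.move_l((.641,y,.004),RB,feed=.03)
    F=[];M=[]
    for _ in range(5): F.append(arm.current_force());M.append(arm.current_torque()); arm.sleep(.01)
    print(round(y,4),arm.current_ee_pos().round(4).tolist(),np.mean(F,0),np.mean(M,0),round(arm.current_t(),2))
cv2.imwrite("pics/side8.png",arm.snapshot("side")[:,:,::-1])
s=cv2.imread("pics/side8.png");cv2.imwrite("pics/s8.png",cv2.resize(s[100:220,225:385],None,fx=5,fy=5,interpolation=cv2.INTER_CUBIC))
cv2.imwrite("pics/top8.png",arm.snapshot("top")[:,:,::-1])
```

```text
-0.054 [0.641, -0.0536, 0.0041] [0.266 4.762 6.645] [ 0.601  0.049 -0.006] 30.91
-0.0555 [0.641, -0.055, 0.0041] [-0.035  5.074  6.385] [ 0.682  0.013 -0.018] 31.2
-0.057 [0.641, -0.0565, 0.0041] [-0.027  5.616  6.401] [ 0.715 -0.017  0.017] 31.49
-0.0585 [0.641, -0.058, 0.0041] [0.318 5.867 6.033] [0.787 0.007 0.024] 31.78
-0.06 [0.641, -0.0594, 0.004] [0.141 6.162 6.106] [ 0.803 -0.023  0.015] 32.08
-0.0615 [0.641, -0.0609, 0.0041] [-0.029  6.197  6.528] [ 0.83  -0.027  0.071] 32.37
```

View pics/s8.png

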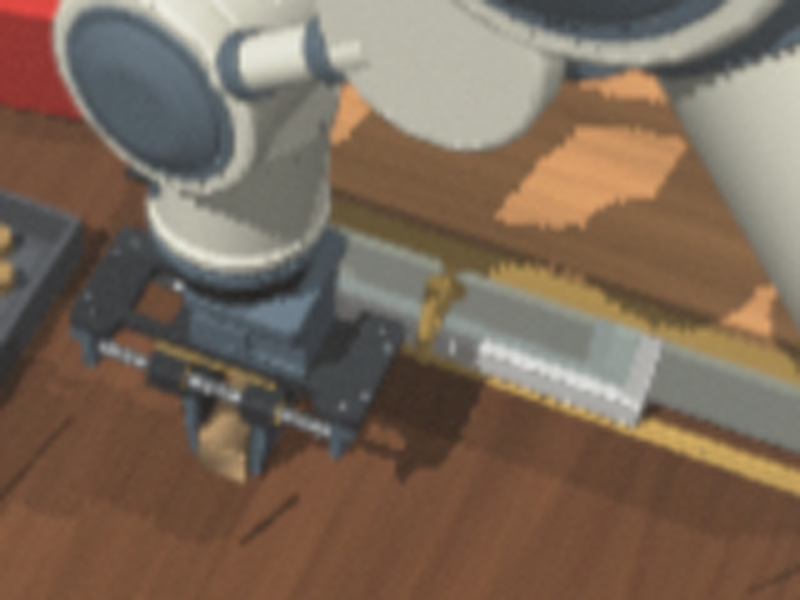

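Run:
```python
from h import *
from rig import arm
np.set_printoptions(precision=3,suppress=True)
RB=np.array([[0,1,0],[1,0,0],[0,0,-1.]])
y=-.0615
while y>-.0645:
    y-=.00175
    arm.move_l((.641,y,.004),RB,feed=.03)
    F=[];M=[]
    for _ in range(8): F.append(arm.current_force());M.append(arm.current_torque()); arm.sleep(.01)
    print(round(y,5),arm.current_ee_pos().round(4).tolist(),np.mean(F,0),np.mean(M,0),round(arm.current_t(),2))
for n in ("side","top","wrist"): cv2.imwrite(f"pics/{n}9.png",arm.snapshot(n)[:,:,::-1])
ims={k:cv2.imread(f"pics/side{k}.png") for k in (6,8,9)}
cv2.imwrite("pics/cmp.png",np.vstack([cv2.resize(ims[k][130:190,300:400],None,fx=5,fy=5,interpolation=cv2.INTER_CUBIC) for k in (6,9)]))
t=cv2.imread("pics/top9.png");cv2.imwrite("pics/t9.png",cv2.resize(t[160:340,300:450],None,fx=3.3,fy=3.3,interpolation=cv2.INTER_CUBIC))
```

```text
-0.06325 [0.641, -0.0627, 0.0041] [0.136 5.794 6.268] [ 0.813 -0.023  0.033] 32.78
-0.065 [0.641, -0.0644, 0.0041] [0.116 6.053 6.018] [ 0.808 -0.035  0.027] 33.1
```

View pics/cmp.png

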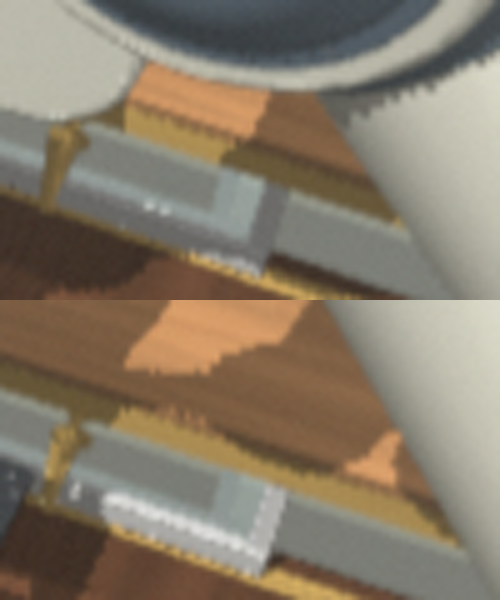

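View pics/t9.png

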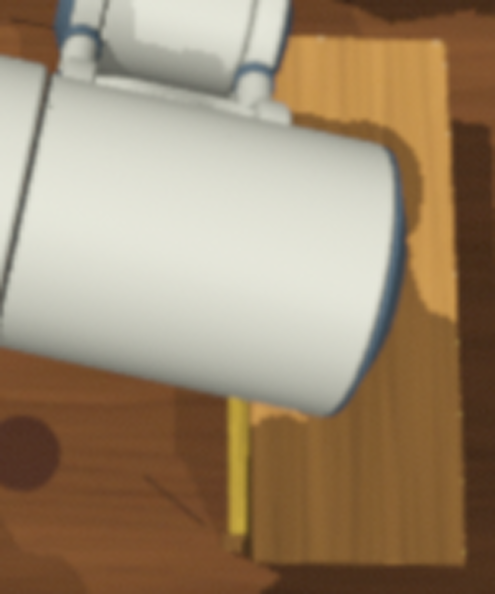

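View pics/wrist9.png

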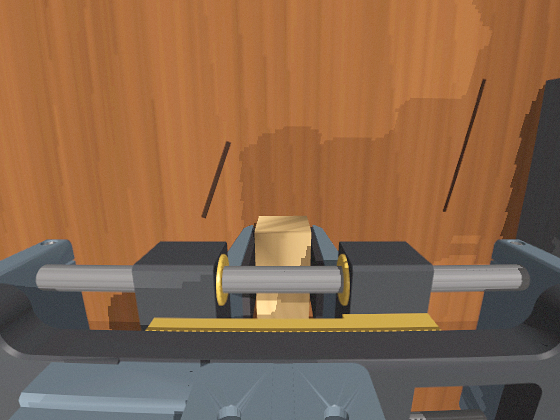

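Run:
```python
from h import *
from rig import arm
np.set_printoptions(precision=2,suppress=True,linewidth=160)
c=arm.get_calibration("side")
piv=np.array([.455,-.176,.013])
for nm,p in [("pulltop",(.551,-.127,.128)),("pullbot",(.551,-.127,.058)),("rail x.53",(.53,-.168,.01)),("rail .48",(.48,-.168,.01)),("rail .43",(.43,-.168,.01))]:
    p=np.array(p);r=p-piv;d=.022;q=p+np.array([-r[2]*d,0,r[0]*d])
    a=proj(c,p);print(nm,a,proj(c,q)-a)
g={k:cv2.cvtColor(cv2.imread(f"pics/side{k}.png"),cv2.COLOR_BGR2GRAY).astype(float) for k in (3,6,8,9)}
for u in range(312,354,4):
    v0=proj(c,(0,0,0))  # unused
    print(u,{k:g[k][160:188,u].astype(int).tolist() for k in (3,9)})
cv2.imwrite("pics/cmp2.png",np.vstack([cv2.resize(cv2.imread(f"pics/side{k}.png")[135:190,295:375],None,fx=5,fy=5,interpolation=cv2.INTER_NEAREST) for k in (3,9)]))
```

```text
pulltop [310.88 155.66] [ 0.9  -0.19]
pullbot [308.67 170.68] [ 0.37 -0.32]
rail x.53 [318.33 172.7 ] [ 0.04 -0.33]
rail .48 [333.39 178.07] [ 0.01 -0.11]
rail .43 [348.72 183.53] [-0.05  0.1 ]
312 {3: [145, 164, 179, 174, 165, 155, 182, 199, 193, 192, 188, 180, 169, 120, 99, 98, 96, 96, 95, 93, 89, 92, 93, 92, 93, 95, 99, 105], 9: [112, 106, 114, 127, 128, 119, 109, 101, 102, 102, 103, 95, 83, 63, 58, 53, 52, 50, 51, 50, 50, 52, 51, 50, 48, 53, 55, 58]}
316 {3: [126, 139, 143, 155, 170, 171, 166, 150, 136, 128, 132, 153, 185, 175, 117, 74, 78, 94, 96, 97, 96, 94, 96, 97, 92, 90, 91, 92], 9: [115, 122, 126, 138, 149, 146, 138, 126, 114, 107, 102, 99, 97, 90, 74, 54, 54, 53, 53, 52, 52, 53, 51, 53, 51, 54, 54, 56]}
320 {3: [143, 142, 143, 142, 151, 166, 172, 164, 153, 167, 184, 191, 190, 175, 161, 161, 108, 92, 93, 93, 94, 93, 92, 91, 93, 93, 93, 92], 9: [124, 122, 123, 124, 136, 149, 149, 141, 129, 146, 154, 137, 146, 116, 101, 86, 61, 54, 56, 59, 63, 80, 79, 79, 81, 81, 81, 78]}
324 {3: [140, 142, 141, 141, 142, 147, 158, 175, 198, 226, 235, 229, 202, 198, 206, 212, 186, 144, 102, 9
[... 1475 characters left out ...]
, 144, 146, 145, 148, 148, 146, 147, 147, 150, 152, 169, 203, 215, 205, 175, 170, 168, 160, 142, 122, 86, 76, 78]}
348 {3: [162, 165, 164, 164, 173, 182, 183, 179, 178, 176, 177, 178, 178, 177, 175, 175, 179, 205, 226, 221, 195, 194, 195, 183, 173, 169, 116, 94], 9: [119, 141, 142, 142, 151, 159, 159, 153, 154, 155, 155, 155, 156, 153, 153, 152, 156, 179, 206, 199, 172, 170, 167, 162, 158, 148, 101, 80]}
352 {3: [152, 164, 166, 165, 164, 170, 178, 178, 187, 192, 198, 199, 201, 206, 202, 201, 202, 203, 202, 209, 218, 219, 189, 158, 141, 160, 183, 143], 9: [81, 94, 120, 141, 143, 150, 162, 164, 161, 161, 177, 185, 174, 176, 178, 176, 174, 176, 176, 183, 197, 199, 169, 140, 121, 138, 160, 126]}
```

View pics/cmp2.png

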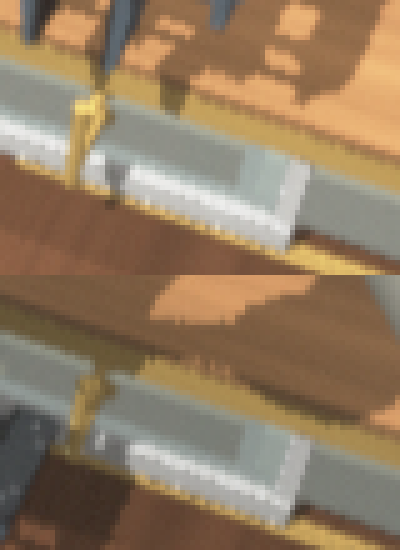

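Run:
```python
from h import *
np.set_printoptions(precision=2,suppress=True,linewidth=160)
res={}
for k in (3,6,8,9):
    im=cv2.imread(f"pics/side{k}.png").astype(float)
    w=(im[:,:,2]-im[:,:,0])/(im.sum(2)+1)
    out=[]
    for r in range(154,172):
        q=np.clip(w[r,303:320]-.06,0,None); 
        out.append((q@np.arange(303,320))/q.sum() if q.sum()>.1 else np.nan)
    res[k]=np.array(out);print(k,res[k])
print("9-3",res[9]-res[3]);print("9-6",res[9]-res[6]);print("8-6",res[8]-res[6])
```

```text
3 [314.92 312.83 312.72 312.92 312.99 312.53 311.86 311.5  311.21 310.87 310.52 310.15 309.62 309.44 307.72 306.35 306.36 306.95]
6 [314.82 312.96 312.67 313.02 313.18 312.67 311.92 311.64 311.2  310.93 310.53 310.35 309.99 309.64 308.15 306.6  306.81 307.36]
8 [314.95 313.18 313.03 313.42 313.49 313.02 312.07 311.56 311.14 310.88 310.61 310.27 310.   309.68 309.4  307.98 307.7  308.41]
9 [315.08 313.35 313.19 313.59 313.51 312.71 312.08 311.71 311.21 311.06 310.7  310.44 310.29 309.87 309.41 307.86 307.39 308.22]
9-3 [0.16 0.52 0.47 0.68 0.52 0.18 0.22 0.2  0.01 0.19 0.17 0.29 0.67 0.43 1.69 1.5  1.03 1.26]
9-6 [0.26 0.39 0.52 0.57 0.33 0.04 0.16 0.06 0.01 0.13 0.17 0.09 0.3  0.23 1.26 1.25 0.57 0.86]
8-6 [ 0.13  0.22  0.36  0.4   0.32  0.35  0.15 -0.08 -0.06 -0.05  0.08 -0.07  0.01  0.04  1.24  1.38  0.89  1.05]
```

Run:
```python
from h import *
for k in (3,6,8,9):
    im=cv2.imread(f"pics/side{k}.png").astype(int)
    print(k)
    for r in range(153,170,1):
        a=im[r,303:320]; print(r,(a[:,2]-a[:,0]).tolist())
```

```text
3
153 [8, 9, 7, 6, 8, 8, 8, 13, 15, 21, 63, 94, 86, 82, 87, 91, 97]
154 [9, 8, 8, 7, 6, 8, 13, 37, 42, 41, 100, 115, 104, 50, 42, 54, 66]
155 [8, 7, 7, 7, 7, 11, 34, 93, 97, 97, 115, 116, 95, 45, 17, 17, 20]
156 [8, 6, 6, 7, 7, 12, 55, 111, 113, 115, 115, 115, 95, 59, 20, 12, 12]
157 [7, 6, 7, 6, 9, 11, 51, 114, 118, 117, 117, 114, 108, 64, 34, 13, 7]
158 [4, 5, 6, 7, 7, 13, 57, 102, 97, 88, 104, 116, 107, 63, 45, 15, 7]
159 [-3, 1, 2, 3, 6, 13, 69, 100, 92, 81, 106, 114, 82, 45, 33, 12, 8]
160 [-3, -4, -4, -1, 1, 12, 76, 99, 90, 90, 115, 107, 45, 23, 17, 10, 8]
161 [0, -1, -4, -4, -3, 8, 85, 99, 90, 102, 113, 79, 19, 9, 8, 8, 10]
162 [2, 0, 0, -2, -1, 15, 89, 97, 90, 113, 98, 38, 8, 6, 8, 9, 8]
163 [3, 2, 2, 2, 3, 25, 91, 96, 87, 107, 57, 8, 2, 2, 4, 7, 6]
164 [4, 4, 2, 4, 5, 29, 91, 95, 83, 91, 27, -1, -4, -2, -2, 2, 1]
165 [5, 5, 5, 4, 7, 46, 95, 93, 76, 52, 9, 0, -2, -3, -4, -3, -4]
166 [6, 5, 5, 5, 13, 66, 98, 91, 67, 32, 3, 2, 0, 0, -3, -4, -5]
167 [19, 11, 7, 6, 14, 71, 98, 85, 54, 12, 3, 1, 4, 4, 3, 0, -3]
168 [72, 51, 28, 17, 22, 78, 96, 76, 37, 8, 4, 4, 5, 5, 5, 4, 4]
169 [
[... 2746 characters left out ...]
72, 68, 57, 45, 31, 28, 14, 7]
160 [-4, -3, -4, -3, -2, 2, 25, 80, 83, 68, 62, 52, 31, 14, 13, 8, 7]
161 [-1, -4, -6, -3, -3, 2, 35, 83, 80, 63, 57, 43, 13, 7, 8, 6, 7]
162 [0, -1, -1, -1, -2, 6, 58, 85, 79, 67, 64, 26, 5, 4, 6, 6, 6]
163 [-4, -1, -2, 2, 1, 9, 64, 85, 78, 75, 65, 9, -1, 1, 0, 2, 4]
164 [-5, -3, -3, -1, 4, 16, 75, 85, 76, 71, 31, -2, -4, -5, -3, -3, -1]
165 [-3, -4, -4, 0, 3, 16, 70, 76, 69, 58, 13, 0, -3, -3, -3, -3, -3]
166 [-2, -3, -2, 2, 5, 15, 46, 54, 58, 37, 6, 2, 1, 0, -1, -4, -4]
167 [-2, -2, 1, 4, 5, 20, 46, 50, 48, 16, 4, 3, 3, 3, 1, 1, -2]
168 [-3, 2, 15, 13, 17, 32, 49, 50, 39, 9, 3, 4, 4, 3, 3, 3, 2]
169 [-2, 7, 35, 39, 39, 42, 49, 49, 30, 7, 4, 3, 4, 2, 4, 3, 3]
```

Run:
```python
from h import *
from rig import arm
np.set_printoptions(precision=3,suppress=True)
RB=np.array([[0,1,0],[1,0,0],[0,0,-1.]])
arm.move_l((.641,-.0668,.004),RB,feed=.03)
arm.sleep(.5)
print(arm.current_ee_pos(),arm.current_force(),arm.current_width(),arm.current_t())
for n in ("side","top"): cv2.imwrite(f"pics/{n}10.png",arm.snapshot(n)[:,:,::-1])
arm.sleep(1);print(arm.current_ee_pos(),arm.current_force(),arm.current_width(),arm.current_t())
im=cv2.imread("pics/side10.png").astype(int)
for r in (156,157,160,163,166): a=im[r,303:320]; print(r,(a[:,2]-a[:,0]).tolist())
```

```text
[ 0.641 -0.066  0.004] [0.08  5.607 5.492] 0.02986940867542687 34.0
[ 0.641 -0.066  0.004] [0.859 5.596 6.127] 0.029907961045006138 35.1
156 [6, 6, 5, 5, 6, 5, 8, 32, 71, 96, 85, 78, 54, 47, 33, 15, 10]
157 [5, 4, 4, 4, 7, 5, 11, 46, 80, 109, 90, 76, 55, 50, 43, 26, 8]
160 [-3, -4, -4, -4, -2, 3, 26, 82, 85, 69, 61, 52, 30, 13, 8, 7, 7]
163 [-4, -3, -1, 0, 1, 6, 58, 86, 79, 77, 64, 11, -1, -1, 1, 2, 4]
166 [-2, -2, -2, 1, 4, 13, 42, 55, 59, 37, 6, 3, 1, 0, -1, -3, -3]
```

View pics/side10.png

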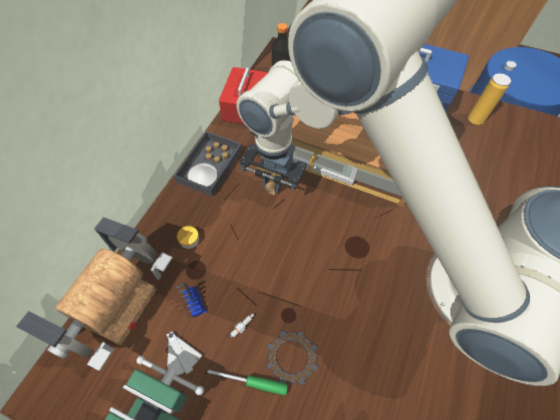

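The side picture shows the gripper (about 270,170) holding the wedge square to the door. The pull (about 311,160) is tilted back, as it should be with the door's leading end raised. The other things are where they were: tin (188,237), key holder (193,300), spark plug (243,325), clutch plate (292,357) and screwdriver (255,382). The forces are steady, so I am handing it in.

```bash
python3 -c "
from rig import arm
arm.sign_off();print(arm.current_t())"
```

```text
the job is handed in; nothing more can be done
the job is handed in; nothing more can be done
```

I slid the door shut by its pull, pushed the wedge under its overhanging end and handed the job in at about 35 s, still gripping the wedge. By my measurements the leading roller is about 3 mm clear. That lift is worked out from positions, since the arm hid the roller and the wedge's thin end from every camera.

- **Door shut:** I pushed gently until the force rose from about 1.5 N to 9 N at the stop, then let go. The side picture showed the door against the end post, about 48 mm from where it started.
- **Wedge:** I gripped the thick end at 29.7 mm and slid it flat along the bench under the door. The thin edge should be about 56 mm behind the door's front face. Forces were steady for the last second before hand-in (about 5.6 N along the push), and the wedge did not slip in the grip as of my last wrist picture, 2 mm before the end.
- **Lift:** The tilt of the pull in the side picture gave about 0.0105 rad just before the last 2 mm of push. That agrees with the 0.011 rad expected from position there; 3 mm clear is 0.013 rad.
- **Disagreement:** The push force began about 4 mm earlier and levelled off about 6–9 mm later than those positions predict. The middle of that rise did match. Taken alone, the late levelling-off would mean less than 3 mm of clearance, and a rougher reading of the pull pointed the same way.
- **Other things:** They look unmoved in the final side picture, as far as the arm leaves them in view; I did not pick out the feeler gauge in it.

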